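Snap the cover into the terminal housing

ROBOT

A 6-joint arm with a two-finger parallel gripper is mounted at the origin on a cart in front of the work surface, level with it; the furniture and walls round the work are solid. World frame = base frame: x ahead of the robot, y to its left, z up, the work surface at z = 0. Lengths are in m, angles in degrees, forces in N, time in s.
With the tool pointing down it reaches from about 0.35 to 0.975 m from the base axis. Payload 7.1 kg.
Tool frame: the origin (TCP) lies midway between the tips of the shut fingers; the grasp point (between the pads) lies 19 mm behind it; z points along the fingers, y is the line along which they close (so a half turn about z gives the same grasp; the last joint's range is limited). The gripper opens to 88 mm and grips with 3 to 60 N. Pads are 20 mm wide; open, the fingers measure 115 mm over their backs; the gripper's body (75 mm by 178 mm) begins 61 mm behind the grasp point.
Start: joints at [-75.974, 24.242, 93.386, -0, 62.372, -1.089], TCP at [0.163, -0.603, 0.189] pointing down, gripper open.
Joint ranges: [-172.04, 172.04], [-51.8, 120.97], [4.93, 147.93], [-75.15, 255.16], [6.16, 154.13], [-145.62, 145.62]. Speed limits (degrees/s): [136.94, 136.94, 172.46, 180, 180, 180].

INTERFACE

Orientations are given as [roll, pitch, yaw] about the fixed x, y, z axes, in that order (R = Rz(yaw) Ry(pitch) Rx(roll)).
In Python, from workcell import arm, read_camera, ticket, models gives the robot as it stands.
- The arm moves only by the shell command python3 -m inch 'ROWS' [OPENING] [FORCE]. ROWS is JSON, a list of rows, each an object of numbers: "tx", "ty", "tz": the shift along the tool's x, y, z in mm; "ax", "ay", "az": the turn, a rotation vector about the tool's x, y, z in rad. A call has 1 to 8 rows; each row is the pose to reach, as a shift and turn from the pose commanded when the call began, along the tool's axes at that moment; what a row does not reach only later rows make up. A row lasts 1/10 s, in which the tool goes at most 50 mm and 8.59 degrees, less where a joint would pass 70% of its speed; a pose out of reach is approached as far as the arm can. A call with a gripper value outside its range is refused whole. OPENING is the opening in per cent of the stroke, from 0 (shut) to 100 (fully open), set as the call begins (- or left out, the last holds). The fingers move at their own pace and stop on an object; FORCE is the grip in N (left out, the last holds). Time passes only in rows, so rows that repeat a pose let the fingers close. It gives the time, the measured TCP pose, the force, the opening and the grip force at its end, in the units of the state.
- arm.observe(): the state, without advancing time (a new reading comes with each control period).
- read_camera(name): name is "scene" or "top"; returns a dict with "color" (400x640x3 uint8, blue, green, red), "intrinsics" (3x3 intrinsics, pixels), "R" (3x3) and "t" (3): a world point X has camera coordinates R X + t. Camera axes: x right, y down, z forward; pixel columns grow to the right and rows downward; lengths in m; the calibration is good to about 2 mm. A picture is of the moment at which its call begins. There is no depth.
- ticket.close_job(): hands the job in; it is judged then, once.
Trained networks look in the newest picture that a camera, given by its name, has taken for a name from the list of things; names that differ only in an ending like _2 or _b are one class to them, and where a whole thing is asked for, a point or a joint stands for the part that bears it (a point fixed in the world has none). Each returns a list of dicts, best first, with "p" (0 to 1); they miss things now and then, are a little off and sometimes report something else, mostly with a low value. They report only what shows in the picture. A call takes as long as a camera call. They do not tell look-alikes from the thing itself.
- models.masks_of(camera, name): "pixels" (400x640 bool, what is visible of it) and "extent" ([left, top, right, bottom] in pixels, round what is visible of it).
- models.tip_of(camera, name): "pixel" ([column, row] in pixels: a listed point, or the origin of a listed thing).
The state is a dict: "time": time; "q": joint angles; "qd": joint speeds; "joint_torque": joint torques, N m; "ee_pos": TCP position; "eef_rot": TCP orientation; "contact_force": force on the tool from outside, world axes, zero at the start; "torque": the same for the moment, N m; "grip_width": opening from 0.0 (shut) to 1.0 (fully open); "grasp_force": force on a finger pad.
Only numpy, scipy, OpenCV 4.12 (cv2) and the standard library are available. Lean on these libraries where they do the work, as an engineer would, in place of code of your own. Each camera call takes 0.05 s, during which the arm holds its last target. There are 200 camera calls.

TASK

Lay the black cover, yellow pad up, in the mouth of the grey terminal housing so that it rests on the two spring clips, and let go of it. Then take the orange-handled hand pusher and, with its rubber foot on the yellow pad, press straight down until the cover snaps fully home, flush with the rim; never force the cover past the clips with the fingers. Finally stand the pusher upright on the bench again, clear of the housing, and leave the other things where they are.

Things in the scene. Friction and masses are not known exactly. Their poses are not given: they have to be found in the camera images.
- housing: Grey metal terminal housing, fixed to the bench, outside 104 (x) x 144 (y) x 60 mm high; low feet make it 188 mm long in y, two black cable glands stick out 14 mm on the -x side. Origin: centre of the underside, z up. Open rectangular mouth in the top for the cover, which fits either way round (half turn).
- housing_mouth (a point): Centre of the housing's mouth at rim height (60 mm above the housing origin), same axes. The mouth measures 73 (x) x 112 (y) mm with a 3 mm 45-degree lead-in round it.
- housing_seat (a point): Centre of the mouth at the height of the ledge on which the cover's underside sits when home (43 mm above the housing origin, 17 mm below the rim); the plate's top is then flush with the rim and the clips hold it.
- housing_clips (a point): Midway between the two sprung yellow clips, 51.5 mm above the housing origin. Each is 34 mm wide with 45-degree faces and sticks 4.5 mm into the mouth in the middle of a short (y) wall. A cover laid in rests on them, underside at 54.5 mm (11.5 mm proud). 5 to 6 N starts to part them, 10 to 15 N takes the cover past them (the two may give one after the other); then it is free to the seat.
- cover: Loose black plastic snap cover, about 0.12 kg: plate 69 (x) x 109 (y) x 17 mm thick with a yellow press pad in the middle of its top, 28 (x) x 44 (y) x 18 mm high (pad top at z = 35 mm, flat flanks fit for grasping from above). Origin: centre of the plate's underside, z up. Starts flat on the bench.
- pusher: Loose hand pusher, about 0.25 kg, 122 mm tall, standing on its foot on the bench: foot 46 mm diameter up to z = 20 mm (rubber face 40 mm diameter below), square orange handle 24 x 24 mm (faces along x and y), z = 20 to 113 mm, black cap 23 mm diameter on top. Origin: centre of the rubber face, z up along the handle.
- raw_body_1: Bystander: unfinished steel bar, 18 x 90 x 17 mm, origin under its centre; leave alone.
- tape_roll: Bystander: roll of brown tape lying flat, 72 mm diameter, 24 mm high, origin under its centre; leave alone.
- driver_big: Bystander: screwdriver with red and black handle, 25 x 176 x 24 mm, long in its y, origin under its centre; leave alone.
Mind the look-alikes: they are no part of the job. Leave any red look-alike of the cover alone.

How it is judged:
By the outcome, as a careful person would: the job done as asked, in the order asked, and still so for the second after the job is handed in, with the robot touching nothing.
It also fails if it takes over 69 s, if anything falls off the work surface, if the arm or the gripper's body presses on something with over 40 N, if the wrist force passes 120 N, or if a joint passes its speed limit or range.

## Working session

There is one attempt and no reset: what is moved stays moved. The work goes in short steps, Python scripts to look and compute and a shell command to move; the robot and the scene stay as the last step left them, time stands still between calls to the robot, and variables do not carry over. Pictures are saved under pics/ and viewed, at most 10 in all, crops included, and the job is handed in when it is done.

```bash
mkdir -p pics; ls
cat > h.py <<'E'
import numpy as np, cv2
from scipy.spatial.transform import Rotation as Ro
from workcell import arm, read_camera, ticket, models
def ray(c,px,z):
    K,R,t=map(np.array,(c["intrinsics"],c["R"],c["t"]))
    d=R.T@np.linalg.inv(K)@np.array([px[0],px[1],1.]); o=-R.T@t.ravel()
    return o+d*(z-o[2])/d[2]
def proj(c,X):
    K,R,t=map(np.array,(c["intrinsics"],c["R"],c["t"]))
    p=(np.atleast_2d(X)@R.T+t.ravel())@K.T; return p[:,:2]/p[:,2:]
E
python3 - <<'E'
from h import *
s=arm.observe(); print(s)
for n in("top","scene"):
    c=read_camera(n); cv2.imwrite(f"pics/{n}0.png",c["color"])
    print(n,np.round(-np.array(c["R"]).T@np.array(c["t"]).ravel(),3))
    for k,z in(("housing",0),("housing_mouth",.06),("cover",0),("pusher",0),("tape_roll",0),("raw_body_1",0),("driver_big",0)):
        for d in models.tip_of(n,k): print(k,round(d["p"],2),np.round(d["pixel"],1),np.round(ray(c,d["pixel"],z),4)[:2])
E
```

```text
pics
{'time': 0.0, 'q': array([-7.59739709e+01,  2.42829086e+01,  9.34313432e+01,  2.70115091e-04,
        6.23729880e+01, -1.08821538e+00]), 'qd': array([-0.00323237, -0.01524209, -0.02376482,  0.07057954,  0.02638892,
       -0.06150192]), 'joint_torque': array([ 3.63779116e-03, -5.44614387e+01, -2.73664445e+01,  6.46306062e-02,
        2.27979053e-02, -1.09515588e-04]), 'ee_pos': array([ 0.16284807, -0.60278028,  0.18841895]), 'eef_rot': array([-1.79912780e+02, -1.89592464e-03,  1.51141176e+01]), 'contact_force': array([-0.0108632 , -1.13291811,  0.4018596 ]), 'torque': array([ 0.01172196, -0.00231647, -0.00568886]), 'grasp_force': 0.0, 'grip_width': 1.0009947730989706}
top [0.319 0.039 1.385]
housing 0.94 [319.1 227.9] [0.5185 0.0402]
housing 0.23 [188.2 183.2] [0.6462 0.4522]
housing_mouth 0.68 [318.1 222.6] [0.5255 0.0435]
cover 0.67 [217.  234.5] [0.4884 0.3508]
cover 0.61 [380.4 254. ] [ 0.4444 -0.1484]
tape_roll 0.71 [319.6 222.8] [0.5344 0.0391]
tape_roll 0.63 [445.5 182.2] [ 0.6756 -0.3517]
raw_body_1 0.5 [278.1 187.8] [0.6405 0.1718]
driver_big 0.79 [189.2 184.9] [0.6408 0.4486]
scene [-0.17   0.687  0.778]
housing 0.94 [333.5 218.3] [0.5221 0.0338]
housing 0.34 [332.9 203.8] [ 0.5772 -0.0145]
housing_mouth 0.76 [334.9 203.6] [0.5163 0.0345]
cover 0.93 [390.5 206.6] [ 0.4449 -0.1405]
cover 0.82 [249.6 276.2] [0.493  0.3566]
pusher 0.8 [422.  186.3] [ 0.4482 -0.3059]
tape_roll 0.54 [383.8 157.8] [ 0.6601 -0.3519]
raw_body_1 0.63 [271.1 218.9] [0.6469 0.178 ]
driver_big 0.81 [192.4 263.2] [0.6347 0.4461]
```

View pics/top0.png

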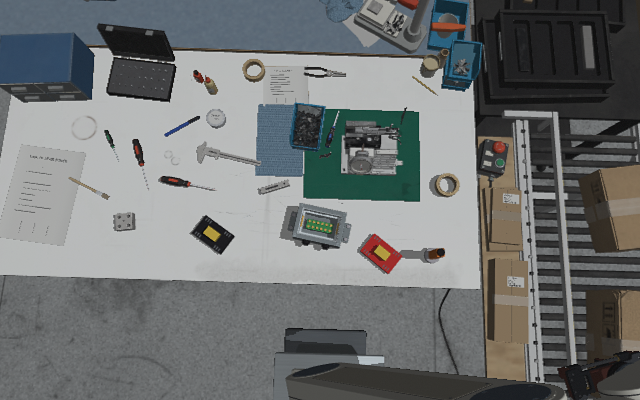

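View pics/scene0.png

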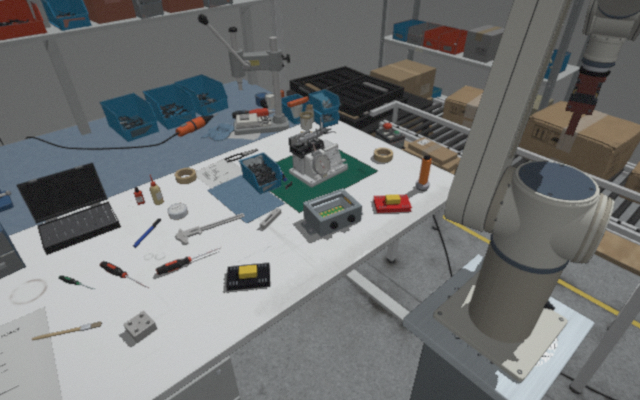

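The top view shows two cover candidates: a black one with a yellow pad at (213,234), and a red one at (381,253). The black one fits the description. The housing is at (318,226), and the pusher at (434,255) in top, (423,172) in scene. I'll confirm the cover in a crop and fit poses.

```bash
cat >> h.py <<'E'
from scipy.optimize import minimize
def box(x,y,z0,z1):return np.array([[a*x/2,b*y/2,c] for a in(-1,1) for b in(-1,1) for c in(z0,z1)])
def cyl(r,z0,z1):
    a=np.linspace(0,2*np.pi,32,endpoint=False); return np.vstack([np.c_[r*np.cos(a),r*np.sin(a),0*a+z] for z in(z0,z1)])
S=8
def sil(c,parts,p,roi):
    l,t,r,b=roi; m=np.zeros(((b-t)*S,(r-l)*S),np.uint8); co,si=np.cos(p[2]),np.sin(p[2])
    for P in parts:
        W=np.c_[co*P[:,0]-si*P[:,1]+p[0],si*P[:,0]+co*P[:,1]+p[1],P[:,2]+(p[3] if len(p)>3 else 0)]
        u=(proj(c,W)-[l,t]+.5)*S
        cv2.fillConvexPoly(m,cv2.convexHull(u.astype(np.float32)).round().astype(np.int32),1)
    return cv2.resize(m.astype(np.float32),(r-l,b-t),interpolation=cv2.INTER_AREA)
def fit(views,parts,p0,yaw=True,z=0):
    # views: (cam, mask, roi)
    def f(v):
        p=[v[0]/100,v[1]/100,v[2]/10 if yaw else p0[2],z]
        return sum(np.abs(sil(c,parts,p,r)-m[r[1]:r[3],r[0]:r[2]]).sum()/m.sum() for c,m,r in views)
    best=None
    for dy in((0,) if not yaw else (-.2,0,.2)):
        v0=np.array([p0[0]*100,p0[1]*100,(p0[2]+dy)*10])
        sx=v0+np.vstack([np.zeros(3),np.diag([1.,1.,1.5])])
        o=minimize(f,v0,method="Nelder-Mead",options=dict(initial_simplex=sx,xatol=.005,fatol=1e-4))
        if best is None or o.fun<best.fun:best=o
    v=best.x; return np.array([v[0]/100,v[1]/100,v[2]/10]),best.fun
def roi_of(m,pad=12):
    y,x=np.nonzero(m); return max(x.min()-pad,0),max(y.min()-pad,0),min(x.max()+pad,640),min(y.max()+pad,400)
def mask_near(n,k,px):
    ds=[d for d in models.masks_of(n,k) if d["extent"][0]-5<px[0]<d["extent"][2]+5 and d["extent"][1]-5<px[1]<d["extent"][3]+5]
    return np.asarray(ds[0]["pixels"]).astype(np.float32) if ds else None
COVER=[box(.069,.109,0,.017),box(.028,.044,.017,.035)]
PUSH=[cyl(.023,0,.02),box(.024,.024,.02,.113),cyl(.0115,.113,.122)]
HOUS=[box(.104,.144,0,.06)]
E
python3 - <<'E'
from h import *
cams={n:read_camera(n) for n in("top","scene")}
def views(k,pt):
    V=[]
    for n,c in cams.items():
        m=mask_near(n,k,pt[n])
        if m is None: print("no mask",k,n);continue
        V.append((c,m,roi_of(m)))
    return V
def go(k,pt,parts,p0,**kw):
    V=views(k,pt)
    for vs in ([V] if len(V)<2 else [V,V[:1],V[1:]]):
        p,e=fit(vs,parts,p0,**kw); print(k,np.round(p[:2],4),round(np.degrees(p[2]),1),round(e/len(vs),3))
go("cover",dict(top=(213,234),scene=(249,275)),COVER,[.488,.352,np.radians(50)])
go("cover",dict(top=(213,234),scene=(249,275)),COVER,[.488,.352,np.radians(-40)])
go("pusher",dict(top=(434,255),scene=(423,172)),PUSH,[.448,-.306,0.])
go("housing",dict(top=(318,226),scene=(333,212)),HOUS+[box(.09,.188,0,.01)],[.52,.037,np.radians(-100)])
# yellow-pad colour fit for cover
V=[]
for n,c in cams.items():
    hsv=cv2.cvtColor(c["color"],cv2.COLOR_BGR2HSV); m=((abs(hsv[...,0].astype(int)-25)<8)&(hsv[...,1]>120)&(hsv[...,2]>90)).astype(np.float32)
    u,v=dict(top=(213,234),scene=(249,272))[n]; w=np.zeros_like(m); w[v-20:v+20,u-25:u+25]=1; m*=w; V.append((c,m,roi_of(m,6)))
for y in(-40,50): p,e=fit(V,[COVER[1]],[.488,.352,np.radians(y)]); print("pad",np.round(p[:2],4),round(np.degrees(p[2]),1),e/2)
I=cams["top"]["color"]
a=cv2.resize(I[205:265,180:260],None,fx=5,fy=5,interpolation=cv2.INTER_CUBIC)
b=cv2.resize(I[195:255,275:355],None,fx=5,fy=5,interpolation=cv2.INTER_CUBIC)
J=cams["scene"]["color"]
d=cv2.resize(J[180:240,293:373],None,fx=5,fy=5,interpolation=cv2.INTER_CUBIC)
e=cv2.resize(I[225:285,390:470],None,fx=5,fy=5,interpolation=cv2.INTER_CUBIC)
cv2.imwrite("pics/crop1.png",np.vstack([np.hstack([a,b]),np.hstack([e,d])]))
E
```

```text
no mask cover scene
cover [0.488  0.3621] -33.2 0.054
no mask cover scene
cover [0.488  0.3622] -33.7 0.053
pusher [ 0.4466 -0.3008] 4.2 0.133
pusher [ 0.4456 -0.3012] -5.6 0.139
pusher [ 0.4487 -0.3023] 7.4 0.092
housing [0.5221 0.04  ] -10.9 0.102
housing [0.5202 0.0406] -11.4 0.105
housing [0.5255 0.0375] -9.0 0.064
pad [0.4886 0.3619] -32.8 0.1254718005657196
pad [0.4887 0.3618] -32.9 0.1255245804786682
```

View pics/crop1.png

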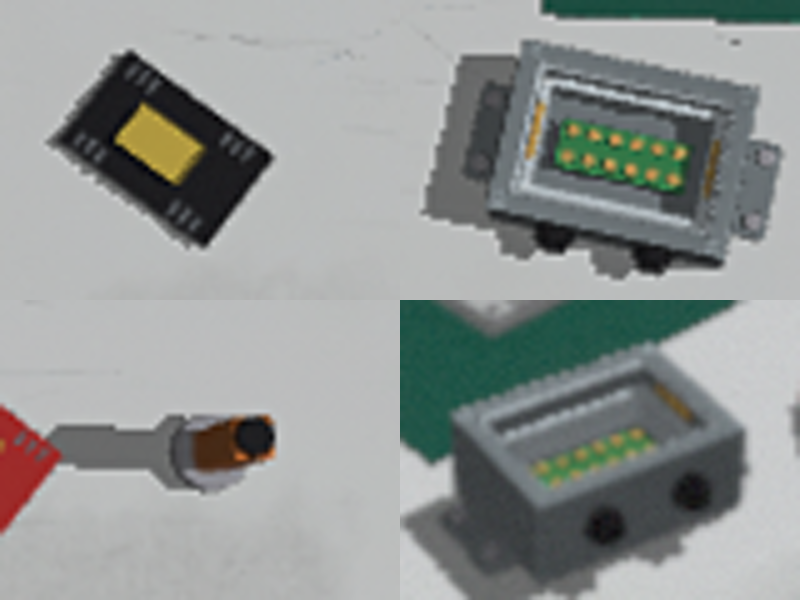

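The crop confirms the black cover with yellow pad at top (213,234), and the housing's mouth with two yellow clips at (318,225). The bare red cover is left alone. Next I'll refine the housing pose from its rim corners.

```bash
cat >> h.py <<'E'
def row(x,y,z,yaw):
    s=arm.observe(); R=Ro.from_euler("xyz",s["eef_rot"],degrees=True); T=Ro.from_euler("xyz",[180,0,yaw],degrees=True)
    d=R.inv().apply(np.array([x,y,z])-s["ee_pos"])*1000; a=(R.inv()*T).as_rotvec()
    print("t",np.round(d,1),"a",np.round(a,3))
E
python3 - <<'E'
from h import *
from scipy.optimize import least_squares
cams={n:read_camera(n) for n in("top","scene")}
cr=lambda pts,ox,oy,x0,y0:np.array([[(u-ox+.5)/5-.5+x0,(v-oy+.5)/5-.5+y0] for u,v in pts])
T=cr([(525,40),(760,90),(722,262),(490,210)],400,0,275,195)
D=cr([(455,412),(648,345),(745,432),(540,507)],400,300,293,180)
P=np.array([[a*.052,b*.072,.06] for a,b in((1,1),(1,-1),(-1,-1),(-1,1))])  # x+,left(+y) first in top
def W(p):
    c,s=np.cos(p[2]),np.sin(p[2]);return np.c_[c*P[:,0]-s*P[:,1]+p[0],s*P[:,0]+c*P[:,1]+p[1],P[:,2]]
w0=proj(cams["scene"],W([.522,.04,-.19])); idx=[int(np.argmin(np.linalg.norm(w0-d,axis=1))) for d in D]; print(idx)
ft=lambda p:(proj(cams["top"],W(p))-T).ravel()
fs=lambda p:(proj(cams["scene"],W(p))[idx]-D).ravel()
for f in(ft,fs,lambda p:np.r_[ft(p),fs(p)]):
    o=least_squares(f,[.522,.04,-.19]);print(np.round(o.x[:2],4),np.degrees(o.x[2]).round(1),np.round(o.fun,1))
for n in cams:
    for d in models.tip_of(n,"housing_clips")[:1]+models.tip_of(n,"housing_seat")[:1]: print(n,d["p"],ray(cams[n],d["pixel"],.0515))
hs=[]
for n,c in cams.items():
    for k in("cover",):
        for d in models.masks_of(n,k): print(n,k,d["p"],d["extent"])
row(.40,-.16,.19,15); row(.488,.362,.12,57)
E
```

```text
[0, 1, 2, 3]
[0.5198 0.0394] -10.5 [-0.2 -0.1  0.4  0.1  0.8  0.  -1.  -0. ]
[0.5207 0.0412] -10.6 [-1.2  0.4  0.8 -0.6  0.8 -0.7 -0.4  0.6]
[0.5204 0.0402] -10.5 [-0.4 -0.3  0.1 -0.1  0.5 -0.1 -1.3 -0.2 -0.9  0.3  1.1 -0.7  1.1 -0.8
  0.   0.5]
top 0.63 [0.51969487 0.04246366 0.0515    ]
top 0.79 [0.53291728 0.04080743 0.0515    ]
scene 0.95 [0.51217602 0.0402468  0.0515    ]
scene 0.78 [0.51609724 0.05546166 0.0515    ]
top cover 0.93 [359.7, 235.4, 402.9, 272.5]
top cover 0.71 [285.7, 203.7, 350.8, 247.9]
top cover 0.58 [194.7, 216.9, 234.4, 255.5]
scene cover 0.94 [225.5, 261.9, 269.9, 292.5]
scene cover 0.56 [373.3, 195.9, 409.6, 213.5]
t [ 344.4 -366.2   -0.8] a [ 0.    -0.     0.002]
t [ 565.5 -847.2   69.2] a [ 0.    -0.    -0.731]
```

```bash
python3 -m inch '[{"tx":275,"ty":-293,"tz":0},{"tx":275,"ty":-293,"tz":0},{"tx":275,"ty":-293,"tz":0},{"tx":275,"ty":-293,"tz":0},{"tx":275,"ty":-293,"tz":0},{"tx":275,"ty":-293,"tz":0},{"tx":275,"ty":-293,"tz":0},{"tx":275,"ty":-293,"tz":0}]' 70; python3 -c "
from h import *
row(.43,0.05,.19,36); row(.488,.362,.12,57)"
```

```text
t [ 428.1 -561.1   -0.8] a [ 0.    -0.    -0.364]
t [ 565.5 -847.2   69.2] a [ 0.    -0.    -0.731]invalid input at $[0]: expected keys tx, ty, tz, ax, ay, az
```

All six keys are required.

```bash
python3 -m inch '[{"tx":275,"ty":-293,"tz":0,"ax":0,"ay":0,"az":0},{"tx":275,"ty":-293,"tz":0,"ax":0,"ay":0,"az":0},{"tx":275,"ty":-293,"tz":0,"ax":0,"ay":0,"az":0},{"tx":275,"ty":-293,"tz":0,"ax":0,"ay":0,"az":0},{"tx":275,"ty":-293,"tz":0,"ax":0,"ay":0,"az":0},{"tx":275,"ty":-293,"tz":0,"ax":0,"ay":0,"az":0},{"tx":275,"ty":-293,"tz":0,"ax":0,"ay":0,"az":0},{"tx":275,"ty":-293,"tz":0,"ax":0,"ay":0,"az":0}]' 70; python3 -c "
from h import *
row(.45,0.1,.19,36); row(.488,.362,.12,57)"
```

```text
time: 2.5
ee_pos: [0.3519, -0.2487, 0.1895]
eef_rot: [180.0, -0.0, 15.1]
contact_force: [0.3, -0.8, -0.6]
grip_width: 0.697
grasp_force: 0.0
t [ 185.5 -311.2   -0.6] a [ 0.001 -0.001 -0.365]
t [ 290.3 -554.3   69.3] a [ 0.001 -0.    -0.732]
```

```bash
python3 -m inch '[{"tx":186,"ty":-311,"tz":0,"ax":0,"ay":0,"az":-0.365},{"tx":186,"ty":-311,"tz":0,"ax":0,"ay":0,"az":-0.365},{"tx":186,"ty":-311,"tz":0,"ax":0,"ay":0,"az":-0.365},{"tx":186,"ty":-311,"tz":0,"ax":0,"ay":0,"az":-0.365},{"tx":186,"ty":-311,"tz":0,"ax":0,"ay":0,"az":-0.365},{"tx":186,"ty":-311,"tz":0,"ax":0,"ay":0,"az":-0.365},{"tx":186,"ty":-311,"tz":0,"ax":0,"ay":0,"az":-0.365},{"tx":186,"ty":-311,"tz":0,"ax":0,"ay":0,"az":-0.365}]'; python3 -c "
from h import *
row(.488,.362,.09,57)"
```

```text
time: 3.3
ee_pos: [0.451, 0.1024, 0.1896]
eef_rot: [180.0, -0.1, 36.3]
contact_force: [-0.4, -0.1, 0.0]
grip_width: 0.702
grasp_force: 0.0
t [ 183.2 -187.5  100. ] a [ 0.001 -0.002 -0.362]
```

```bash
python3 -m inch '[{"tx":183,"ty":-187,"tz":100,"ax":0,"ay":0,"az":-0.362},{"tx":183,"ty":-187,"tz":100,"ax":0,"ay":0,"az":-0.362},{"tx":183,"ty":-187,"tz":100,"ax":0,"ay":0,"az":-0.362},{"tx":183,"ty":-187,"tz":100,"ax":0,"ay":0,"az":-0.362},{"tx":183,"ty":-187,"tz":100,"ax":0,"ay":0,"az":-0.362},{"tx":183,"ty":-187,"tz":100,"ax":0,"ay":0,"az":-0.362},{"tx":183,"ty":-187,"tz":100,"ax":0,"ay":0,"az":-0.362},{"tx":183,"ty":-187,"tz":100,"ax":0,"ay":0,"az":-0.362}]'
python3 - <<'E'
from h import *
row(.488,.362,.019,57)
c=read_camera("scene");hsv=cv2.cvtColor(c["color"],cv2.COLOR_BGR2HSV); m=((abs(hsv[...,0].astype(int)-25)<8)&(hsv[...,1]>120)&(hsv[...,2]>90))
cv2.imwrite("pics/s1.png",cv2.resize(c["color"][190:310,170:330],None,fx=5,fy=5,interpolation=cv2.INTER_CUBIC))
for n in("scene",):
  k=mask_near(n,"cover",(247,277))
  if k is not None:
    p,e=fit([(c,k,roi_of(k))],COVER,[.488,.362,np.radians(-33)]);print(p[:2],np.degrees(p[2]),e)
E
```

```text
time: 4.1
ee_pos: [0.4873, 0.3565, 0.0887]
eef_rot: [-180.0, 0.1, 56.8]
contact_force: [0.8, 0.1, -0.3]
grip_width: 0.697
grasp_force: 0.0
t [ 5.1 -2.4 69.7] a [-0.     0.002 -0.003]
[0.49040578 0.36232534] -33.633100506474044 0.03194573149085045
```

View pics/s1.png

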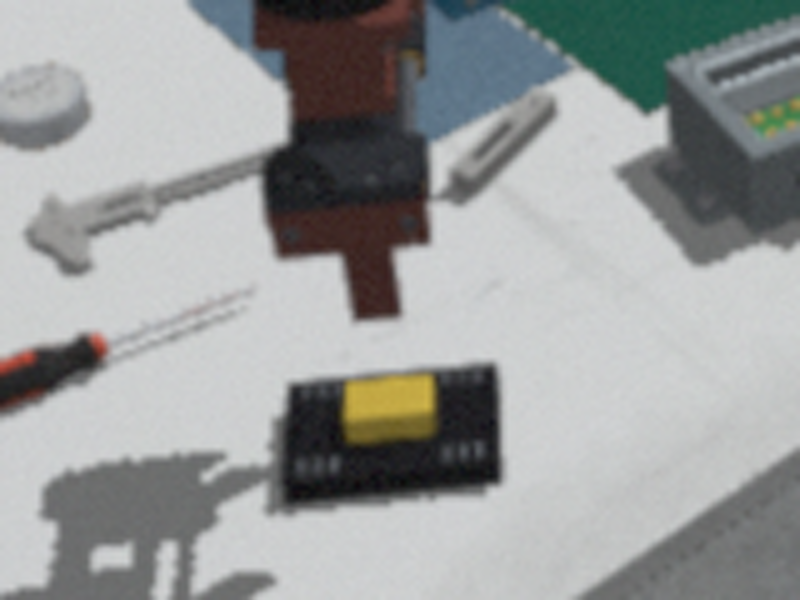

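The gripper is above and slightly behind the cover, in line with its pad (crop (390,405)).

```bash
python3 -c "
from h import *
print(arm.observe()['ee_pos']);row(.489,.362,.0195,56.5)"
```

```text
[0.48769536 0.35576963 0.08951202]
t [ 6.  -2.3 70. ] a [0.    0.    0.004]
```

```bash
python3 -m inch '[{"tx":6,"ty":-2.3,"tz":25,"ax":0,"ay":0,"az":0.004},{"tx":6,"ty":-2.3,"tz":45,"ax":0,"ay":0,"az":0.004},{"tx":6,"ty":-2.3,"tz":60,"ax":0,"ay":0,"az":0.004},{"tx":6,"ty":-2.3,"tz":70,"ax":0,"ay":0,"az":0.004},{"tx":6,"ty":-2.3,"tz":70,"ax":0,"ay":0,"az":0.004},{"tx":6,"ty":-2.3,"tz":70,"ax":0,"ay":0,"az":0.004}]' && python3 -m inch '[{"tx":0,"ty":0,"tz":0,"ax":0,"ay":0,"az":0},{"tx":0,"ty":0,"tz":0,"ax":0,"ay":0,"az":0},{"tx":0,"ty":0,"tz":0,"ax":0,"ay":0,"az":0},{"tx":0,"ty":0,"tz":0,"ax":0,"ay":0,"az":0},{"tx":0,"ty":0,"tz":0,"ax":0,"ay":0,"az":0},{"tx":0,"ty":0,"tz":0,"ax":0,"ay":0,"az":0},{"tx":0,"ty":0,"tz":0,"ax":0,"ay":0,"az":0}]' 0 25; python3 -c "
from h import *
s=arm.observe();print(s['ee_pos'],s['eef_rot'])"
```

```text
time: 4.8
ee_pos: [0.4894, 0.3633, 0.0196]
eef_rot: [180.0, -0.0, 56.5]
contact_force: [-0.0, 0.5, -0.2]
grip_width: 0.702
grasp_force: 0.0
time: 5.5
ee_pos: [0.489, 0.3635, 0.0192]
eef_rot: [-180.0, 0.0, 56.5]
contact_force: [-0.4, 0.5, -0.1]
grip_width: 0.104
grasp_force: 0.0
[0.48902416 0.36350907 0.019176  ] [-1.79999256e+02  2.34225699e-04  5.65441633e+01]
```

Opening has gone below the pad's 28 mm without force, so I'll look.

Run:
```python
from h import *
print(arm.observe()["grip_width"])
c=read_camera("scene");t=read_camera("top")
f=lambda I:cv2.resize(I,(400,300),interpolation=cv2.INTER_CUBIC)
cv2.imwrite("pics/s2.png",np.hstack([f(c["color"][235:310,200:300]),f(t["color"][195:270,165:265])]))
```

```text
0.10370664785160898
```

View pics/s2.png

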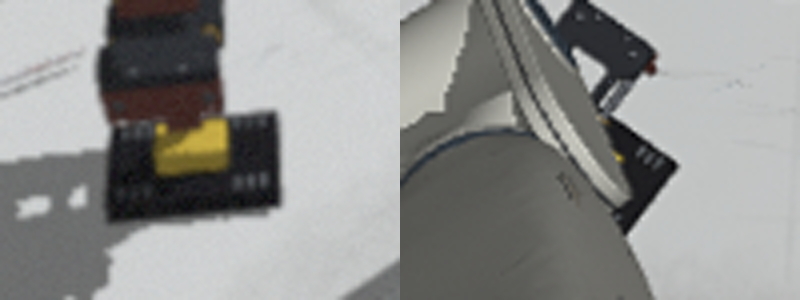

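Run:
```python
from h import *
c=read_camera("scene")
print("s1 tip pred",proj(c,[.4877,.3558,.0895])," seen 245,253.6")
q=proj(c,[[.489,.3635,.0192],[.489,.362,.035],[.489,.362,.017]]);print("tcp,padtop,padbase in s2",(q-[200,235])*4)
for n in("cover",):
  k=mask_near("scene",n,(247,277))
  if k is not None: print(fit([(c,k,roi_of(k))],COVER,[.49,.362,np.radians(-33)]))
print(arm.observe())
```

```text
s1 tip pred [[246.98027395 252.06979992]]  seen 245,253.6
tcp,padtop,padbase in s2 [[189.33983678 152.90948721]
 [188.46706716 134.3735759 ]
 [191.72893999 154.14111001]]
(array([ 0.49069997,  0.36281648, -0.58942595]), np.float64(0.05555892363190651))
{'time': 5.7, 'q': array([3.55006411e+01, 3.60929867e+01, 1.00416275e+02, 5.02216418e-04,
       4.34939028e+01, 6.89612148e+01]), 'qd': array([ 0.02976779,  0.01686914,  0.00826257, -0.06275701,  0.01082308,
       -0.10310064]), 'joint_torque': array([ 3.40833853e-03, -5.82088852e+01, -1.93898982e+01,  2.75637157e-02,
       -6.19691703e-02, -3.16111255e-05]), 'ee_pos': array([0.48904595, 0.36346109, 0.01914934]), 'eef_rot': array([-1.79998541e+02,  2.82911261e-03,  5.65390620e+01]), 'contact_force': array([ 0.15165508, -0.01573667, -0.14756058]), 'torque': array([-0.03128147, -0.0328683 ,  0.01464926]), 'grasp_force': 0.0, 'grip_width': 0.0037475341194193987}
```

Run:
```python
from h import *
c=read_camera("scene")
I=cv2.resize(c["color"][215:305,190:310],None,fx=6,fy=6,interpolation=cv2.INTER_CUBIC)
I=cv2.convertScaleAbs(I,alpha=1.8,beta=20)
for X,col in(([.489,.3635,.0192],(255,0,255)),([.489,.3635,.0382],(255,255,0)),([.489,.3635,.0992],(0,255,0))):
    u=(proj(c,X)[0]-[190,215]+.5)*6; cv2.drawMarker(I,tuple(int(v) for v in u),col,cv2.MARKER_CROSS,14,1)
cv2.imwrite("pics/s3.png",I)
```

```text
(no output)
```

View pics/s3.png

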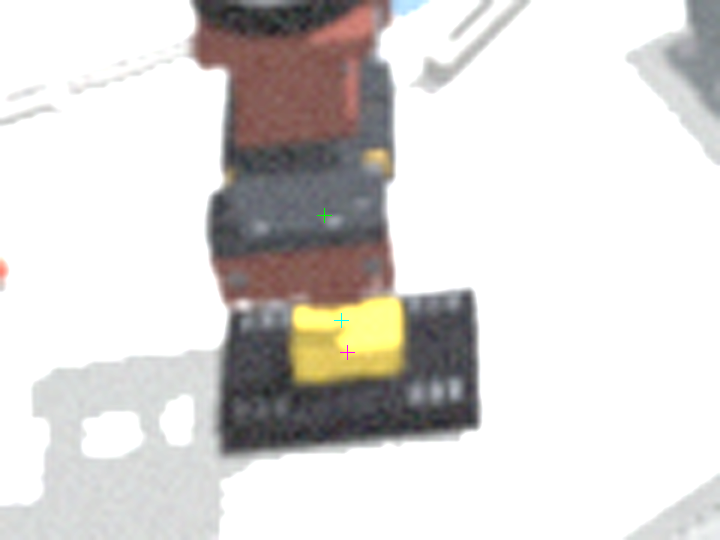

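Run:
```python
from h import *
c=read_camera("scene");t=read_camera("top")
d=np.array([-.834,.552,0]);x=np.array([.552,.834,0])
T=np.array([.489,.3635,.0192]); f=lambda X:((proj(c,X)[0]-[190,215]+.5)*6).round()
for s in(89,37,0,-37,-89):
  print(s,"z.1",f(T+d*s/1000+[0,0,.08]),"top",((proj(t,T+d*s/1000+[0,0,.08])[0]-[165,195])*4+[400,0]).round())
T1=np.array([.4877,.3558,.0895])
for s in(31,44,-31,-44): print("s1 finger",s,((proj(c,T1+d*s/1000)[0]-[170,190])*5).round(), "seen 375,318")
for h in(.08,.1,.12):print("bodywidth +-37 along x",f(T+x*.037+[0,0,h]),f(T-x*.037+[0,0,h]))
```

```text
89 z.1 [320. 379.] top [481. 242.]
37 z.1 [323. 280.] top [527. 181.]
0 z.1 [324. 215.] top [560. 139.]
-37 z.1 [326. 154.] top [592.  97.]
-89 z.1 [328.  74.] top [637.  38.]
s1 finger 31 [384. 355.] seen 375,318
s1 finger 44 [384. 375.] seen 375,318
s1 finger -31 [386. 268.] seen 375,318
s1 finger -44 [386. 250.] seen 375,318
bodywidth +-37 along x [232. 224.] [416. 206.]
bodywidth +-37 along x [224. 188.] [411. 170.]
bodywidth +-37 along x [217. 151.] [406. 133.]
```

Run:
```python
from h import *
c=read_camera("scene")
I0=cv2.imread("pics/scene0.png")[0:190,540:640]
I=cv2.convertScaleAbs(cv2.resize(I0,None,fx=4,fy=4,interpolation=cv2.INTER_CUBIC)[:600],alpha=1.5,beta=20)
I=I[200:]
R=Ro.from_euler("xyz",[180,0,15.1],degrees=True)
T=np.array([.1628,-.6028,.1884])
for p,col in(([0,0,0],(255,0,255)),([0,.044,0],(255,255,0)),([0,-.044,0],(0,255,255)),([0,0,-.08],(0,255,0)),([.0375,.089,-.08],(0,255,0)),([.0375,-.089,-.08],(0,255,0)),([-.0375,.089,-.08],(0,255,0)),([-.0375,-.089,-.08],(0,255,0))):
    u=(proj(c,T+R.apply(p))[0]-[540,0]+.5)*4-[0,200]; print(p,u.round()); cv2.drawMarker(I,tuple(int(v) for v in u),col,cv2.MARKER_CROSS,14,1)
cv2.imwrite("pics/s4.png",I)
print(models.tip_of("scene","pusher")[:1])
```

```text
[0, 0, 0] [109. 355.]
[0, 0.044, 0] [117. 333.]
[0, -0.044, 0] [100. 379.]
[0, 0, -0.08] [148. 258.]
[0.0375, 0.089, -0.08] [109. 207.]
[0.0375, -0.089, -0.08] [ 72. 291.]
[-0.0375, 0.089, -0.08] [218. 228.]
[-0.0375, -0.089, -0.08] [192. 317.]
[{'pixel': [423.6, 185.3], 'p': 0.7}]
```

View pics/s4.png

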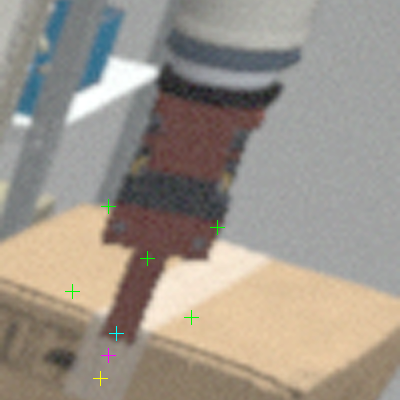

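The start picture shows the near fingertip at (118,345) where calibration puts it near (98,385): the real tips seem about 30 mm short of the reported TCP along the tool axis. That matches closing above the pad without contact. I'll confirm by gently probing down with shut fingers.

```bash
python3 -m inch '[{"tx":0,"ty":0,"tz":1.5,"ax":0,"ay":0,"az":0},{"tx":0,"ty":0,"tz":3,"ax":0,"ay":0,"az":0},{"tx":0,"ty":0,"tz":3,"ax":0,"ay":0,"az":0}]'|grep -E "pos|force"; python3 -m inch '[{"tx":0,"ty":0,"tz":2,"ax":0,"ay":0,"az":0},{"tx":0,"ty":0,"tz":4,"ax":0,"ay":0,"az":0},{"tx":0,"ty":0,"tz":4,"ax":0,"ay":0,"az":0}]'|grep -E "pos|force"
```

```text
ee_pos: [0.4889, 0.3634, 0.0159]
contact_force: [-0.1, 0.2, 0.4]
grasp_force: 0.0
ee_pos: [0.4888, 0.3633, 0.0118]
contact_force: [0.0, 0.1, 0.7]
grasp_force: 0.0
```

```bash
for i in 1; do python3 -m inch '[{"tx":0,"ty":0,"tz":2,"ax":0,"ay":0,"az":0},{"tx":0,"ty":0,"tz":4,"ax":0,"ay":0,"az":0},{"tx":0,"ty":0,"tz":4,"ax":0,"ay":0,"az":0}]'|grep -E "pos|force"; done; python3 -m inch '[{"tx":0,"ty":0,"tz":1,"ax":0,"ay":0,"az":0},{"tx":0,"ty":0,"tz":2,"ax":0,"ay":0,"az":0},{"tx":0,"ty":0,"tz":2,"ax":0,"ay":0,"az":0}]'|grep -E "pos|force"
```

```text
ee_pos: [0.4889, 0.3634, 0.0079]
contact_force: [-0.1, -0.5, 0.7]
grasp_force: 0.0
ee_pos: [0.489, 0.3634, 0.0061]
contact_force: [0.5, -0.4, -0.0]
grasp_force: 0.0
```

```bash
python3 -m inch '[{"tx":0,"ty":0,"tz":1,"ax":0,"ay":0,"az":0},{"tx":0,"ty":0,"tz":2,"ax":0,"ay":0,"az":0},{"tx":0,"ty":0,"tz":2,"ax":0,"ay":0,"az":0}]'|grep -E "pos|ct_force"; python3 -m inch '[{"tx":0,"ty":0,"tz":1,"ax":0,"ay":0,"az":0},{"tx":0,"ty":0,"tz":2,"ax":0,"ay":0,"az":0},{"tx":0,"ty":0,"tz":2,"ax":0,"ay":0,"az":0}]'|grep -E "pos|ct_force"
```

```text
ee_pos: [0.489, 0.3634, 0.004]
contact_force: [0.2, -0.8, 0.1]
ee_pos: [0.4889, 0.3634, 0.002]
contact_force: [-0.2, 0.0, -0.2]
```

Run:
```python
from h import *
c=read_camera("scene")
I=cv2.resize(c["color"][225:300,195:295],None,fx=8,fy=8,interpolation=cv2.INTER_CUBIC)
cv2.imwrite("pics/s5.png",cv2.convertScaleAbs(I,alpha=1.5,beta=30))
print(arm.observe()["contact_force"])
```

```text
[ 0.77005306  0.44356762 -0.228293  ]
```

View pics/s5.png

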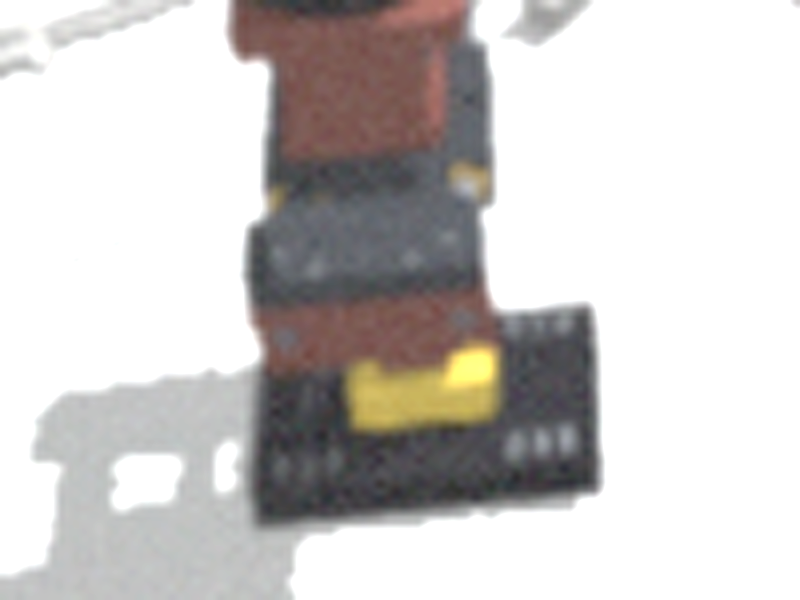

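The fingertip (crop (412,372)) is now only a few mm above the pad top (front edge y≈385), so the height reading is about 35 mm low. I'll probe a little further for contact.

```bash
python3 -m inch '[{"tx":0,"ty":0,"tz":1,"ax":0,"ay":0,"az":0},{"tx":0,"ty":0,"tz":2,"ax":0,"ay":0,"az":0},{"tx":0,"ty":0,"tz":2,"ax":0,"ay":0,"az":0}]'|grep -E "pos|ct_force"
```

```text
ee_pos: [0.4892, 0.3636, 0.0018]
contact_force: [-4.3, -2.7, 16.0]
```

```bash
python3 -m inch '[{"tx":0,"ty":0,"tz":1,"ax":0,"ay":0,"az":0},{"tx":0,"ty":0,"tz":2,"ax":0,"ay":0,"az":0},{"tx":0,"ty":0,"tz":2,"ax":0,"ay":0,"az":0}]'|grep -E "pos|ct_force"
```

```text
ee_pos: [0.4892, 0.3636, 0.0017]
contact_force: [-8.4, -5.7, 34.2]
```

```bash
python3 -m inch '[{"tx":0,"ty":0,"tz":0.5,"ax":0,"ay":0,"az":0},{"tx":0,"ty":0,"tz":1,"ax":0,"ay":0,"az":0},{"tx":0,"ty":0,"tz":1,"ax":0,"ay":0,"az":0}]'|grep -E "pos|ct_force"
```

```text
ee_pos: [0.4892, 0.3636, 0.0016]
contact_force: [-11.1, -9.0, 41.7]
```

Contact came at a reported z of 0.0018, so the true tip height is the reported z + 33 mm. I'll back off, open, go down properly and grip.

```bash
python3 -m inch '[{"tx":0,"ty":0,"tz":-12,"ax":0,"ay":0,"az":0},{"tx":0,"ty":0,"tz":-12,"ax":0,"ay":0,"az":0},{"tx":0,"ty":0,"tz":-12,"ax":0,"ay":0,"az":0},{"tx":0,"ty":0,"tz":-12,"ax":0,"ay":0,"az":0},{"tx":0,"ty":0,"tz":-12,"ax":0,"ay":0,"az":0},{"tx":0,"ty":0,"tz":-12,"ax":0,"ay":0,"az":0}]' 70 25; python3 -c "
from h import *
c=read_camera('scene');k=mask_near('scene','cover',(247,277))
if k is not None:print(fit([(c,k,roi_of(k))],COVER,[.49,.362,np.radians(-33)]))"
```

```text
time: 9.3
ee_pos: [0.4887, 0.3633, 0.0085]
eef_rot: [-180.0, 0.1, 56.5]
contact_force: [0.2, -0.9, -0.4]
grip_width: 0.513
grasp_force: 0.0
```

```bash
python3 -m inch '[{"tx":0,"ty":0,"tz":0,"ax":0,"ay":0,"az":0},{"tx":0,"ty":0,"tz":0,"ax":0,"ay":0,"az":0},{"tx":0,"ty":0,"tz":6,"ax":0,"ay":0,"az":0},{"tx":0,"ty":0,"tz":12,"ax":0,"ay":0,"az":0},{"tx":0,"ty":0,"tz":18,"ax":0,"ay":0,"az":0},{"tx":0,"ty":0,"tz":22,"ax":0,"ay":0,"az":0},{"tx":0,"ty":0,"tz":22,"ax":0,"ay":0,"az":0}]'
```

```text
time: 10.1
ee_pos: [0.4885, 0.3631, -0.0138]
eef_rot: [-180.0, 0.1, 56.5]
contact_force: [-0.3, -0.1, -0.0]
grip_width: 0.698
grasp_force: 0.0
```

```bash
python3 -m inch '[{"tx":0,"ty":0,"tz":0,"ax":0,"ay":0,"az":0},{"tx":0,"ty":0,"tz":0,"ax":0,"ay":0,"az":0},{"tx":0,"ty":0,"tz":0,"ax":0,"ay":0,"az":0},{"tx":0,"ty":0,"tz":0,"ax":0,"ay":0,"az":0},{"tx":0,"ty":0,"tz":0,"ax":0,"ay":0,"az":0},{"tx":0,"ty":0,"tz":0,"ax":0,"ay":0,"az":0},{"tx":0,"ty":0,"tz":0,"ax":0,"ay":0,"az":0},{"tx":0,"ty":0,"tz":0,"ax":0,"ay":0,"az":0}]' 0 25
```

```text
time: 10.9
ee_pos: [0.4892, 0.3636, -0.0126]
eef_rot: [180.0, -0.0, 56.5]
contact_force: [-1.3, -0.6, 2.7]
grip_width: 0.315
grasp_force: 25.0
```

```bash
python3 -m inch '[{"tx":0,"ty":0,"tz":-20,"ax":0,"ay":0,"az":0},{"tx":0,"ty":0,"tz":-50,"ax":0,"ay":0,"az":0},{"tx":0,"ty":0,"tz":-90,"ax":0,"ay":0,"az":0},{"tx":0,"ty":0,"tz":-110,"ax":0,"ay":0,"az":0},{"tx":0,"ty":0,"tz":-110,"ax":0,"ay":0,"az":0},{"tx":0,"ty":0,"tz":-110,"ax":0,"ay":0,"az":0}]'; python3 -c "
from h import *
row(.5204,.0402,.10,79.5)"
```

```text
time: 11.5
ee_pos: [0.4887, 0.3632, 0.0966]
eef_rot: [-180.0, 0.0, 56.5]
contact_force: [-1.1, 0.0, -1.4]
grip_width: 0.316
grasp_force: 25.0
t [-252.   204.6   -3.3] a [-0.     0.    -0.401]
```

```bash
python3 -m inch '[{"tx":-252,"ty":204,"tz":-3,"ax":0,"ay":0,"az":-0.401},{"tx":-252,"ty":204,"tz":-3,"ax":0,"ay":0,"az":-0.401},{"tx":-252,"ty":204,"tz":-3,"ax":0,"ay":0,"az":-0.401},{"tx":-252,"ty":204,"tz":-3,"ax":0,"ay":0,"az":-0.401},{"tx":-252,"ty":204,"tz":-3,"ax":0,"ay":0,"az":-0.401},{"tx":-252,"ty":204,"tz":-3,"ax":0,"ay":0,"az":-0.401},{"tx":-252,"ty":204,"tz":-3,"ax":0,"ay":0,"az":-0.401},{"tx":-252,"ty":204,"tz":-3,"ax":0,"ay":0,"az":-0.401}]'
python3 - <<'E'
from h import *
row(.5204,.0402,.065,79.5)
c=read_camera("scene");t=read_camera("top")
s=arm.observe();z=s["ee_pos"][2]+.0126;print(s["ee_pos"],s["eef_rot"])
f=lambda I:cv2.resize(I,(400,300),interpolation=cv2.INTER_CUBIC)
cv2.imwrite("pics/s6.png",np.hstack([f(c["color"][155:230,285:385]),f(t["color"][185:260,270:370])]))
for n,cc,px in(("scene",c,(330,190)),("top",t,(318,222))):
    for d in models.masks_of(n,"cover"): print(n,d["p"],np.round(d["extent"]))
E
```

```text
time: 12.3
ee_pos: [0.519, 0.0376, 0.0982]
eef_rot: [-179.8, 0.1, 79.3]
contact_force: [-0.5, 0.8, -2.1]
grip_width: 0.316
grasp_force: 25.0
t [ 2.8  1.  33.2] a [-0.003  0.001 -0.004]
[0.51909095 0.04039421 0.09859214] [-1.79826958e+02  2.61660489e-02  7.94080073e+01]
scene 0.78 [311. 175. 358. 206.]
scene 0.77 [374. 193. 411. 211.]
top 0.69 [362. 235. 403. 272.]
```

View pics/s6.png

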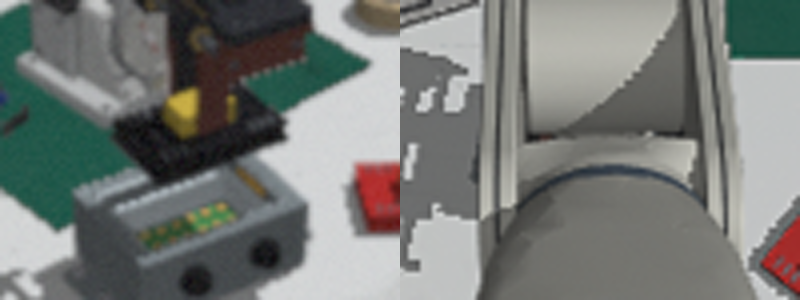

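The scene view shows the cover held level above the mouth, pad gripped (crop (200,125)), with the housing directly below. I'll fit its pose numerically, ignoring pixels hidden by the gripper.

Run:
```python
from h import *
import h
c=read_camera("scene");s=arm.observe();z=s["ee_pos"][2]+.0126;print(s["ee_pos"],s["eef_rot"][2])
k=mask_near("scene","cover",(334,190))
I=c["color"].astype(int);dark=(I.max(2)<70)
for name,m in(("net",k),("dark",None)):
    if name=="dark":
        hsv=cv2.cvtColor(c["color"],cv2.COLOR_BGR2HSV);yel=(abs(hsv[...,0].astype(int)-25)<8)&(hsv[...,1]>120)
        m=((dark|yel)&(cv2.dilate(k,np.ones((7,7)))>0)).astype(np.float32) if k is not None else None
    if m is None: print("none");continue
    W=np.ones((400,640),np.float32);W[:189,333:347]=0;W[:180,331:]=0
    r=(300,160,370,212)
    def f(v):
        p=[v[0]/100,v[1]/100,v[2]/10,z];q=sil(c,COVER,p,r);w=W[r[1]:r[3],r[0]:r[2]]
        return (np.abs(q-m[r[1]:r[3],r[0]:r[2]])*w).sum()/m.sum()
    v0=np.array([52.,4.,np.radians(-10.5)*10])
    o=minimize(f,v0,method="Nelder-Mead",options=dict(initial_simplex=v0+np.vstack([np.zeros(3),np.diag([1,1,1.])]),xatol=.005,fatol=1e-4))
    print(name,o.x[:2]/100,np.degrees(o.x[2]/10),o.fun)
# same-method housing rim refit in scene: expected plate corner vs rim
row(.5204,.0402,.065,79.5)
```

```text
[0.51970645 0.04189067 0.09940625] 79.59379503154946
net [0.51934892 0.03978979] -9.989636861094468 0.06170795112848282
dark [0.51951902 0.04052629] -7.537942474643935 0.09796099364757538
t [-1.6  0.9 34.6] a [-0.001  0.     0.002]
```

```bash
python3 -m inch '[{"tx":0,"ty":0.7,"tz":15,"ax":0,"ay":0,"az":0.002},{"tx":0,"ty":0.7,"tz":30,"ax":0,"ay":0,"az":0.002},{"tx":0,"ty":0.7,"tz":42,"ax":0,"ay":0,"az":0.002},{"tx":0,"ty":0.7,"tz":48,"ax":0,"ay":0,"az":0.002},{"tx":0,"ty":0.7,"tz":49,"ax":0,"ay":0,"az":0.002},{"tx":0,"ty":0.7,"tz":49,"ax":0,"ay":0,"az":0.002},{"tx":0,"ty":0.7,"tz":49,"ax":0,"ay":0,"az":0.002}]'
python3 - <<'E'
from h import *
for i in range(3): read_camera("scene"); s=arm.observe(); print(s["ee_pos"],s["contact_force"],s["torque"])
E
```

```text
time: 13.3
ee_pos: [0.5214, 0.0407, 0.0516]
eef_rot: [180.0, -0.0, 79.4]
contact_force: [0.4, -0.7, -1.3]
grip_width: 0.316
grasp_force: 25.0
[0.52147069 0.04067219 0.05171803] [-0.55552042 -0.28329423 -1.14133967] [-0.07140316 -0.0845659   0.03009001]
[0.52144061 0.04064808 0.05173198] [ 0.18159493  0.00338964 -1.11675469] [-0.06122779 -0.09177032 -0.0208644 ]
[0.52136095 0.04061856 0.05166757] [ 0.13972832  0.94189776 -1.00895307] [ 0.02352894 -0.10057896  0.05962144]
```

```bash
python3 -m inch '[{"tx":1,"ty":-1.2,"tz":0,"ax":0,"ay":0,"az":0},{"tx":1,"ty":-1.2,"tz":0,"ax":0,"ay":0,"az":0},{"tx":1,"ty":-1.2,"tz":0,"ax":0,"ay":0,"az":0}]'
python3 - <<'E'
from h import *
c=read_camera("scene");s=arm.observe();z=s["ee_pos"][2]+.0126;print(s["ee_pos"],s["eef_rot"][2],z)
for d in models.masks_of("scene","cover"):
    m=np.asarray(d["pixels"]).astype(np.float32);e=d["extent"];print(d["p"],np.round(e))
    if not(e[0]<334<e[2]): continue
    W=np.ones((400,640),np.float32);W[:209,331:347]=0;W[:200,329:]=0
    r=(295,175,370,230)
    def f(v):
        q=sil(c,COVER,[v[0]/100,v[1]/100,v[2]/10,z],r);w=W[r[1]:r[3],r[0]:r[2]]
        return (np.abs(q-m[r[1]:r[3],r[0]:r[2]])*w).sum()/m.sum()
    v0=np.array([52.,4.,np.radians(-10.5)*10])
    o=minimize(f,v0,method="Nelder-Mead",options=dict(initial_simplex=v0+np.vstack([np.zeros(3),np.diag([1,1,1.])]),xatol=.005,fatol=1e-4))
    print(o.x[:2]/100,np.degrees(o.x[2]/10),o.fun)
f=lambda I:cv2.resize(I,(800,600),interpolation=cv2.INTER_CUBIC)
cv2.imwrite("pics/s7.png",f(c["color"][170:230,293:373]))
E
```

```text
time: 13.75
ee_pos: [0.52, 0.0419, 0.0513]
eef_rot: [180.0, -0.0, 79.4]
contact_force: [0.1, -0.8, -1.2]
grip_width: 0.321
grasp_force: 25.0
[0.51996451 0.04185241 0.05121707] 79.39950318678072 0.06381707426193084
0.71 [371. 193. 412. 212.]
0.56 [313. 192. 355. 217.]
[0.52064828 0.03953505] -9.344142745675322 0.05169111117720604
0.5 [415. 156. 432. 191.]
0.39 [303. 199. 361. 236.]
[0.45410393 0.08984759] -8.359266283023516 0.4139437675476074
```

```bash
python3 -m inch '[{"tx":0.4,"ty":0,"tz":2,"ax":0,"ay":0,"az":0},{"tx":0.4,"ty":0,"tz":4,"ax":0,"ay":0,"az":0},{"tx":0.4,"ty":0,"tz":5,"ax":0,"ay":0,"az":0},{"tx":0.4,"ty":0,"tz":5,"ax":0,"ay":0,"az":0},{"tx":0.4,"ty":0,"tz":5,"ax":0,"ay":0,"az":0}]'
```

```text
time: 14.35
ee_pos: [0.52, 0.0422, 0.0461]
eef_rot: [-180.0, 0.0, 79.4]
contact_force: [-0.2, -0.0, -1.4]
grip_width: 0.315
grasp_force: 25.0
```

Bottom is near 58.7 mm with no contact; continuing.

```bash
python3 -m inch '[{"tx":0,"ty":0,"tz":1,"ax":0,"ay":0,"az":0},{"tx":0,"ty":0,"tz":2,"ax":0,"ay":0,"az":0},{"tx":0,"ty":0,"tz":2,"ax":0,"ay":0,"az":0},{"tx":0,"ty":0,"tz":2,"ax":0,"ay":0,"az":0}]'
```

```text
time: 14.75
ee_pos: [0.5206, 0.0422, 0.0444]
eef_rot: [179.9, -0.0, 79.4]
contact_force: [1.4, -0.5, 0.4]
grip_width: 0.314
grasp_force: 25.0
```

```bash
python3 -m inch '[{"tx":0,"ty":0.8,"tz":0,"ax":0,"ay":0,"az":0},{"tx":0,"ty":0.8,"tz":0.5,"ax":0,"ay":0,"az":0},{"tx":0,"ty":0.8,"tz":1,"ax":0,"ay":0,"az":0},{"tx":0,"ty":0.8,"tz":1,"ax":0,"ay":0,"az":0}]'
```

```text
time: 15.15
ee_pos: [0.5207, 0.0421, 0.043]
eef_rot: [-180.0, 0.0, 79.4]
contact_force: [0.3, 0.3, -1.0]
grip_width: 0.315
grasp_force: 25.0
```

```bash
python3 -m inch '[{"tx":0,"ty":0,"tz":0.5,"ax":0,"ay":0,"az":0},{"tx":0,"ty":0,"tz":1,"ax":0,"ay":0,"az":0},{"tx":0,"ty":0,"tz":1,"ax":0,"ay":0,"az":0}]'
```

```text
time: 15.45
ee_pos: [0.5208, 0.0421, 0.0421]
eef_rot: [-180.0, 0.0, 79.4]
contact_force: [1.1, 0.0, -0.9]
grip_width: 0.315
grasp_force: 25.0
```

```bash
python3 -m inch '[{"tx":0,"ty":0,"tz":0.5,"ax":0,"ay":0,"az":0},{"tx":0,"ty":0,"tz":0.5,"ax":0,"ay":0,"az":0}]'
```

```text
time: 15.65
ee_pos: [0.5209, 0.0421, 0.0417]
eef_rot: [-180.0, -0.0, 79.4]
contact_force: [0.6, 0.2, -0.5]
grip_width: 0.313
grasp_force: 25.0
```

```bash
python3 -m inch '[{"tx":0,"ty":0,"tz":0,"ax":0,"ay":0,"az":0},{"tx":0,"ty":0,"tz":0,"ax":0,"ay":0,"az":0},{"tx":0,"ty":0,"tz":0,"ax":0,"ay":0,"az":0},{"tx":0,"ty":0,"tz":-3,"ax":0,"ay":0,"az":0},{"tx":0,"ty":0,"tz":-15,"ax":0,"ay":0,"az":0},{"tx":0,"ty":0,"tz":-50,"ax":0,"ay":0,"az":0},{"tx":0,"ty":0,"tz":-90,"ax":0,"ay":0,"az":0},{"tx":0,"ty":0,"tz":-90,"ax":0,"ay":0,"az":0}]' 60; python3 -c "
from h import *
row(.47,-.2,.15,90);row(.447,-.301,.10,90)"
```

```text
time: 16.45
ee_pos: [0.5246, 0.0423, 0.1372]
eef_rot: [179.5, -0.1, 79.4]
contact_force: [-0.2, 0.5, 0.6]
grip_width: 0.594
grasp_force: 0.0
t [-248.2   -9.   -13.4] a [ 0.009 -0.001 -0.185]
t [-351.8  -13.5   36.3] a [ 0.009 -0.001 -0.185]
```

```bash
python3 -m inch '[{"tx":-352,"ty":-13,"tz":0,"ax":0,"ay":0,"az":-0.185},{"tx":-352,"ty":-13,"tz":0,"ax":0,"ay":0,"az":-0.185},{"tx":-352,"ty":-13,"tz":0,"ax":0,"ay":0,"az":-0.185},{"tx":-352,"ty":-13,"tz":0,"ax":0,"ay":0,"az":-0.185},{"tx":-352,"ty":-13,"tz":0,"ax":0,"ay":0,"az":-0.185},{"tx":-352,"ty":-13,"tz":0,"ax":0,"ay":0,"az":-0.185},{"tx":-352,"ty":-13,"tz":0,"ax":0,"ay":0,"az":-0.185},{"tx":-352,"ty":-13,"tz":0,"ax":0,"ay":0,"az":-0.185}]' 70
python3 - <<'E'
from h import *
cams={n:read_camera(n) for n in("top","scene")}
read_camera("top"); print(arm.observe()["ee_pos"],arm.observe()["eef_rot"])
V=[]
for n,c in cams.items():
    u,v=proj(c,[.5206,.04,.0895])[0].astype(int)
    hsv=cv2.cvtColor(c["color"],cv2.COLOR_BGR2HSV); m=((abs(hsv[...,0].astype(int)-25)<8)&(hsv[...,1]>120)&(hsv[...,2]>90)).astype(np.float32)
    w=np.zeros_like(m); w[v-12:v+14,u-15:u+15]=1; m*=w; print(n,m.sum())
    if m.sum()>40: V.append((c,m,roi_of(m,6)))
    for d in models.masks_of(n,"cover"): print(n,d["p"],np.round(d["extent"]))
for z in(.0545,.0575):
  for vs in[V]+[[v] for v in V]:
    p,e=fit(vs,[COVER[1]],[.5206,.04,np.radians(-10.5)],z=z);print("pad z",z,np.round(p[:2],4),np.degrees(p[2]).round(1),e/len(vs))
# pusher: orange handle + whole mask in scene
c=cams["scene"];k=mask_near("scene","pusher",(423,172))
if k is not None:
  for y in(-15,0,15):
    p,e=fit([(c,k,roi_of(k))],PUSH,[.447,-.301,np.radians(y)],yaw=False);print("pusher",y,np.round(p,4),e)
row(.447,-.301,.05,90)
E
```

```text
time: 17.25
ee_pos: [0.4423, -0.306, 0.132]
eef_rot: [179.9, 0.1, 89.7]
contact_force: [0.8, 0.5, -0.7]
grip_width: 0.7
grasp_force: 0.0
[ 0.44285203 -0.30118808  0.13146647] [-1.79970569e+02 -4.47779098e-02  8.99120076e+01]
top 146.0
top 0.73 [362. 234. 402. 272.]
scene 141.0
scene 0.9 [373. 194. 412. 210.]
scene 0.61 [314. 192. 355. 221.]
scene 0.42 [261. 208. 280. 231.]
pad z 0.0545 [0.5208 0.0402] -13.0 0.1988806128501892
pad z 0.0545 [0.5205 0.0404] -13.0 0.14629708230495453
pad z 0.0545 [0.5216 0.0394] -21.1 0.24357269704341888
pad z 0.0575 [0.5196 0.0404] -10.5 0.20698192715644836
pad z 0.0575 [0.5202 0.0403] -10.2 0.14865154027938843
pad z 0.0575 [0.5192 0.0428] -11.3 0.2514406144618988
pusher -15 [ 0.448  -0.302  -0.2169] 0.0654798299074173
pusher 0 [ 0.448  -0.3023  0.0607] 0.07033160328865051
pusher 15 [ 0.4477 -0.3018  0.3425] 0.10735024511814117
t [-1.2  3.5 81.6] a [-0.    -0.001  0.002]
```

```bash
python3 -m inch '[{"tx":-0.8,"ty":4.6,"tz":0,"ax":0,"ay":0,"az":0.08},{"tx":-0.8,"ty":4.6,"tz":20,"ax":0,"ay":0,"az":0.08},{"tx":-0.8,"ty":4.6,"tz":40,"ax":0,"ay":0,"az":0.08},{"tx":-0.8,"ty":4.6,"tz":60,"ax":0,"ay":0,"az":0.08},{"tx":-0.8,"ty":4.6,"tz":80,"ax":0,"ay":0,"az":0.08},{"tx":-0.8,"ty":4.6,"tz":96,"ax":0,"ay":0,"az":0.08},{"tx":-0.8,"ty":4.6,"tz":109,"ax":0,"ay":0,"az":0.08},{"tx":-0.8,"ty":4.6,"tz":109,"ax":0,"ay":0,"az":0.08}]'; python3 -c "
from h import *
read_camera('top');read_camera('top');s=arm.observe();print(s['ee_pos'],s['eef_rot'],s['contact_force'])
c=read_camera('scene');k=mask_near('scene','pusher',(423,172));print(None if k is None else (k.sum(),roi_of(k,0)))"
```

```text
time: 18.35
ee_pos: [0.4473, -0.3006, 0.0213]
eef_rot: [-179.9, -0.1, 85.5]
contact_force: [-0.4, 0.2, -0.0]
grip_width: 0.701
grasp_force: 0.0
[ 0.44827436 -0.30175858  0.02285614] [-1.79992002e+02 -5.46199767e-03  8.54755318e+01] [ 0.17973319 -0.70862121  0.30198811]
(np.float32(375.0), (np.int64(415), np.int64(155), np.int64(431), np.int64(190)))
```

```bash
python3 -m inch '[{"tx":0,"ty":0,"tz":0,"ax":0,"ay":0,"az":0},{"tx":0,"ty":0,"tz":0,"ax":0,"ay":0,"az":0},{"tx":0,"ty":0,"tz":0,"ax":0,"ay":0,"az":0},{"tx":0,"ty":0,"tz":0,"ax":0,"ay":0,"az":0},{"tx":0,"ty":0,"tz":0,"ax":0,"ay":0,"az":0},{"tx":0,"ty":0,"tz":0,"ax":0,"ay":0,"az":0},{"tx":0,"ty":0,"tz":0,"ax":0,"ay":0,"az":0},{"tx":0,"ty":0,"tz":0,"ax":0,"ay":0,"az":0}]' 0 50; python3 -c "
from h import *
print(arm.observe()['ee_pos'])"
```

```text
time: 19.35
ee_pos: [0.4477, -0.3023, 0.0227]
eef_rot: [-180.0, -0.0, 85.4]
contact_force: [-1.3, 0.1, 2.0]
grip_width: 0.281
grasp_force: 49.1
[ 0.44771945 -0.30227468  0.0226957 ]
```

```bash
python3 -m inch '[{"tx":0,"ty":0,"tz":-20,"ax":0,"ay":0,"az":0},{"tx":0,"ty":0,"tz":-50,"ax":0,"ay":0,"az":0},{"tx":0,"ty":0,"tz":-90,"ax":0,"ay":0,"az":0},{"tx":0,"ty":0,"tz":-120,"ax":0,"ay":0,"az":0},{"tx":0,"ty":0,"tz":-120,"ax":0,"ay":0,"az":0},{"tx":0,"ty":0,"tz":-120,"ax":0,"ay":0,"az":0}]'; python3 -c "
from h import *
read_camera('top');c=read_camera('scene');k=mask_near('scene','pusher',tuple(proj(c,[.4477,-.302,.17])[0]))
s=arm.observe();print(s['ee_pos'],s['contact_force'])
if k is not None:print(roi_of(k,0),proj(c,[.4477,-.302,s['ee_pos'][2]-.0227]))
row(.5206,.0403,.135,85.4)"
```

```text
time: 19.95
ee_pos: [0.4479, -0.3022, 0.1425]
eef_rot: [180.0, 0.0, 85.4]
contact_force: [0.5, -0.3, -3.0]
grip_width: 0.281
grasp_force: 49.1
[ 0.44680283 -0.30147825  0.14083497] [ 0.15980165 -0.22874854 -2.1376582 ]
(np.int64(420), np.int64(121), np.int64(434), np.int64(159)) [[426.65791907 156.51523357]]
t [346.6  46.3   6.3] a [-0.003 -0.002  0.   ]
```

```bash
python3 -m inch '[{"tx":346,"ty":46,"tz":0,"ax":0,"ay":0,"az":0},{"tx":346,"ty":46,"tz":0,"ax":0,"ay":0,"az":0},{"tx":346,"ty":46,"tz":0,"ax":0,"ay":0,"az":0},{"tx":346,"ty":46,"tz":0,"ax":0,"ay":0,"az":0},{"tx":346,"ty":46,"tz":0,"ax":0,"ay":0,"az":0},{"tx":346,"ty":46,"tz":0,"ax":0,"ay":0,"az":0},{"tx":346,"ty":46,"tz":0,"ax":0,"ay":0,"az":0},{"tx":346,"ty":46,"tz":0,"ax":0,"ay":0,"az":0}]' - 60; python3 -c "
from h import *
[read_camera('top') for i in range(4)];c=read_camera('scene')
s=arm.observe();print(s['ee_pos'],s['eef_rot'],s['contact_force'])
k=mask_near('scene','pusher',tuple(proj(c,s['ee_pos']+[0,0,.033])[0]))
if k is not None:
    r=roi_of(k);print(roi_of(k,0),fit([(c,k,r)],PUSH[:1],[.5206,.0403,0],yaw=False,z=s['ee_pos'][2]-.0227))
row(.5206,.0403,.115,85.4)"
```

```text
time: 20.9
ee_pos: [0.5217, 0.0439, 0.1413]
eef_rot: [-179.9, -0.1, 85.7]
contact_force: [-0.5, -0.2, -2.3]
grip_width: 0.268
grasp_force: 60.0
[0.52067455 0.03776258 0.14186548] [-1.79899946e+02  2.59353592e-02  8.53403640e+01] [-0.34870956  0.10395398 -2.45120814]
(np.int64(325), np.int64(152), np.int64(341), np.int64(191)) (array([0.52621942, 0.03662546, 0.00326498]), np.float64(0.5029321908950806))
t [ 2.7 -0.4 27.1] a [-0.001  0.    -0.002]
```

```bash
python3 -m inch '[{"tx":2.5,"ty":0,"tz":5,"ax":0,"ay":0,"az":0},{"tx":2.5,"ty":0,"tz":12,"ax":0,"ay":0,"az":0},{"tx":2.5,"ty":0,"tz":18,"ax":0,"ay":0,"az":0},{"tx":2.5,"ty":0,"tz":22,"ax":0,"ay":0,"az":0},{"tx":2.5,"ty":0,"tz":22,"ax":0,"ay":0,"az":0},{"tx":2.5,"ty":0,"tz":22,"ax":0,"ay":0,"az":0}]'; python3 -c "
from h import *
for i in range(2):
    c=read_camera('scene');s=arm.observe();print(s['ee_pos'],s['eef_rot'],s['contact_force'])
k=mask_near('scene','pusher',tuple(proj(c,s['ee_pos']+[0,0,.033])[0]))
row(.5206,.0403,.115,85.4)
# foot grey ellipse check: mask's lower edge centre vs predicted
if k is not None:
    y,x=np.nonzero(k);print(x[y>y.max()-8].mean(),y.max());P=s['ee_pos'].copy();P[2]-=.0227
    q=sil(c,PUSH[:1],[P[0],P[1],0,P[2]],(300,140,370,230));yy,xx=np.nonzero(q>.5);yy+=140;xx+=300;print(xx[yy>yy.max()-8].mean(),yy.max())"
```

```text
time: 21.8
ee_pos: [0.5216, 0.0414, 0.1205]
eef_rot: [-180.0, 0.0, 85.4]
contact_force: [0.6, -0.3, -1.4]
grip_width: 0.268
grasp_force: 60.0
[0.5217726  0.04142419 0.12074969] [ 1.79990089e+02 -1.19655830e-03  8.54193975e+01] [-1.0255859   0.87934805 -1.83556124]
[0.52182465 0.04144034 0.12083737] [ 1.79980377e+02 -3.20147350e-03  8.54199830e+01] [-0.05250433 -0.04655484 -2.87537303]
t [-1.3 -1.2  5.9] a [ 0. -0.  0.]
330.63461538461536 197
332.3162393162393 197
```

```bash
python3 -m inch '[{"tx":-1,"ty":-1,"tz":3,"ax":0,"ay":0,"az":0},{"tx":-1,"ty":-1,"tz":6,"ax":0,"ay":0,"az":0},{"tx":-1,"ty":-1,"tz":8,"ax":0,"ay":0,"az":0},{"tx":-1,"ty":-1,"tz":9,"ax":0,"ay":0,"az":0},{"tx":-1,"ty":-1,"tz":9,"ax":0,"ay":0,"az":0}]'
```

```text
time: 22.45
ee_pos: [0.5206, 0.0405, 0.1117]
eef_rot: [-180.0, 0.0, 85.4]
contact_force: [-0.8, -0.9, 0.0]
grip_width: 0.272
grasp_force: 60.0
```

Contact is right where the resting cover should be (foot about 89 mm). Pressing.

```bash
python3 -m inch '[{"tx":0,"ty":0,"tz":1,"ax":0,"ay":0,"az":0},{"tx":0,"ty":0,"tz":2,"ax":0,"ay":0,"az":0},{"tx":0,"ty":0,"tz":3,"ax":0,"ay":0,"az":0},{"tx":0,"ty":0,"tz":4,"ax":0,"ay":0,"az":0}]'
```

```text
time: 22.85
ee_pos: [0.5217, 0.0406, 0.1087]
eef_rot: [179.9, -0.0, 85.4]
contact_force: [0.3, -0.9, -1.6]
grip_width: 0.277
grasp_force: 60.0
```

```bash
python3 -m inch '[{"tx":0,"ty":0,"tz":1,"ax":0,"ay":0,"az":0},{"tx":0,"ty":0,"tz":2,"ax":0,"ay":0,"az":0},{"tx":0,"ty":0,"tz":3,"ax":0,"ay":0,"az":0}]'
```

```text
time: 23.15
ee_pos: [0.5208, 0.0404, 0.1048]
eef_rot: [180.0, 0.0, 85.4]
contact_force: [-0.0, 0.0, -1.9]
grip_width: 0.269
grasp_force: 60.0
```

```bash
python3 -m inch '[{"tx":0,"ty":0,"tz":1,"ax":0,"ay":0,"az":0},{"tx":0,"ty":0,"tz":2,"ax":0,"ay":0,"az":0},{"tx":0,"ty":0,"tz":3,"ax":0,"ay":0,"az":0}]'
```

```text
time: 23.45
ee_pos: [0.5201, 0.0405, 0.1012]
eef_rot: [-179.9, 0.0, 85.4]
contact_force: [-0.0, 0.1, -2.7]
grip_width: 0.276
grasp_force: 60.0
```

```bash
python3 -m inch '[{"tx":0,"ty":0,"tz":1,"ax":0,"ay":0,"az":0},{"tx":0,"ty":0,"tz":2,"ax":0,"ay":0,"az":0},{"tx":0,"ty":0,"tz":2,"ax":0,"ay":0,"az":0}]'
```

```text
time: 23.75
ee_pos: [0.5202, 0.0405, 0.1006]
eef_rot: [-180.0, -0.0, 85.4]
contact_force: [-4.5, -0.4, 11.2]
grip_width: 0.27
grasp_force: 60.0
```

Firm contact at foot ≈ 78 mm, the seated height. I'll press a little more, then lift and check.

```bash
python3 -m inch '[{"tx":0,"ty":0,"tz":1.5,"ax":0,"ay":0,"az":0},{"tx":0,"ty":0,"tz":1.5,"ax":0,"ay":0,"az":0}]'; python3 -m inch '[{"tx":0,"ty":0,"tz":-4,"ax":0,"ay":0,"az":0},{"tx":0,"ty":0,"tz":-15,"ax":0,"ay":0,"az":0},{"tx":0,"ty":0,"tz":-30,"ax":0,"ay":0,"az":0},{"tx":0,"ty":0,"tz":-44,"ax":0,"ay":0,"az":0},{"tx":0,"ty":0,"tz":-44,"ax":0,"ay":0,"az":0},{"tx":0,"ty":0,"tz":-44,"ax":0,"ay":0,"az":0}]';python3 -c "
from h import *
row(.4477,-.302,.142,85.4)"
```

```text
time: 23.95
ee_pos: [0.5203, 0.0405, 0.1006]
eef_rot: [-180.0, -0.0, 85.4]
contact_force: [-9.9, -0.9, 27.5]
grip_width: 0.272
grasp_force: 60.0
time: 24.55
ee_pos: [0.5206, 0.0405, 0.1422]
eef_rot: [180.0, -0.0, 85.4]
contact_force: [-0.9, 0.1, -2.4]
grip_width: 0.271
grasp_force: 60.0
t [-3.472e+02 -4.530e+01  2.000e-01] a [ 0. -0.  0.]
```

```bash
python3 -m inch '[{"tx":-347,"ty":-45,"tz":0,"ax":0,"ay":0,"az":0},{"tx":-347,"ty":-45,"tz":0,"ax":0,"ay":0,"az":0},{"tx":-347,"ty":-45,"tz":0,"ax":0,"ay":0,"az":0},{"tx":-347,"ty":-45,"tz":0,"ax":0,"ay":0,"az":0},{"tx":-347,"ty":-45,"tz":0,"ax":0,"ay":0,"az":0},{"tx":-347,"ty":-45,"tz":0,"ax":0,"ay":0,"az":0},{"tx":-347,"ty":-45,"tz":0,"ax":0,"ay":0,"az":0},{"tx":-347,"ty":-45,"tz":0,"ax":0,"ay":0,"az":0}]'
python3 - <<'E'
from h import *
c=read_camera("scene");t=read_camera("top")
f=lambda I:cv2.resize(I,(400,300),interpolation=cv2.INTER_CUBIC)
cv2.imwrite("pics/s8.png",np.hstack([f(c["color"][175:235,293:373]),f(t["color"][195:255,275:355])]))
s=arm.observe();print(s["ee_pos"],s["contact_force"])
E
```

```text
time: 25.35
ee_pos: [0.4467, -0.3069, 0.1415]
eef_rot: [180.0, 0.1, 85.1]
contact_force: [0.3, 0.2, -2.2]
grip_width: 0.269
grasp_force: 60.0
[ 0.4469112  -0.30224422  0.14108845] [ 0.93159373  0.98001777 -1.54165145]
```

View pics/s8.png

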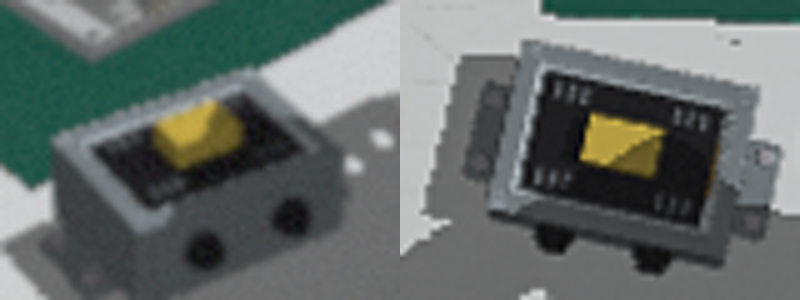

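Both views show the plate flush in the rim all round (scene crop (200,155), top (620,145)). Now I'll set the pusher down.

```bash
python3 -m inch '[{"tx":0,"ty":0,"tz":25,"ax":0,"ay":0,"az":0},{"tx":0,"ty":0,"tz":60,"ax":0,"ay":0,"az":0},{"tx":0,"ty":0,"tz":90,"ax":0,"ay":0,"az":0},{"tx":0,"ty":0,"tz":108,"ax":0,"ay":0,"az":0},{"tx":0,"ty":0,"tz":115,"ax":0,"ay":0,"az":0},{"tx":0,"ty":0,"tz":115,"ax":0,"ay":0,"az":0},{"tx":0,"ty":0,"tz":115,"ax":0,"ay":0,"az":0},{"tx":0,"ty":0,"tz":115,"ax":0,"ay":0,"az":0}]'
```

```text
time: 26.25
ee_pos: [0.4489, -0.302, 0.0283]
eef_rot: [179.9, 0.1, 85.4]
contact_force: [-0.1, 0.9, -1.7]
grip_width: 0.27
grasp_force: 60.0
```

```bash
python3 -m inch '[{"tx":0,"ty":0,"tz":2,"ax":0,"ay":0,"az":0},{"tx":0,"ty":0,"tz":4,"ax":0,"ay":0,"az":0},{"tx":0,"ty":0,"tz":5,"ax":0,"ay":0,"az":0},{"tx":0,"ty":0,"tz":5,"ax":0,"ay":0,"az":0}]'
```

```text
time: 26.65
ee_pos: [0.4481, -0.302, 0.0227]
eef_rot: [180.0, 0.0, 85.4]
contact_force: [-1.0, 1.2, 4.4]
grip_width: 0.269
grasp_force: 60.0
```

On the bench; release and rise straight up.

```bash
python3 -m inch '[{"tx":0,"ty":0,"tz":0,"ax":0,"ay":0,"az":0},{"tx":0,"ty":0,"tz":0,"ax":0,"ay":0,"az":0},{"tx":0,"ty":0,"tz":0,"ax":0,"ay":0,"az":0},{"tx":0,"ty":0,"tz":0,"ax":0,"ay":0,"az":0},{"tx":0,"ty":0,"tz":0,"ax":0,"ay":0,"az":0},{"tx":0,"ty":0,"tz":-10,"ax":0,"ay":0,"az":0},{"tx":0,"ty":0,"tz":-30,"ax":0,"ay":0,"az":0},{"tx":0,"ty":0,"tz":-60,"ax":0,"ay":0,"az":0}]' 70; python3 -m inch '[{"tx":0,"ty":0,"tz":-30,"ax":0,"ay":0,"az":0},{"tx":0,"ty":0,"tz":-60,"ax":0,"ay":0,"az":0},{"tx":0,"ty":0,"tz":-90,"ax":0,"ay":0,"az":0},{"tx":0,"ty":0,"tz":-90,"ax":0,"ay":0,"az":0},{"tx":0,"ty":0,"tz":-90,"ax":0,"ay":0,"az":0}]'
python3 - <<'E'
from h import *
c=read_camera("scene");k=mask_near("scene","pusher",(423,172))
if k is not None: print(roi_of(k,0),fit([(c,k,roi_of(k))],PUSH,[.448,-.302,-.08],yaw=False))
else: print([ (d["p"],d["extent"]) for d in models.masks_of("scene","pusher")])
E
```

```text
time: 27.45
ee_pos: [0.447, -0.3011, 0.0822]
eef_rot: [-179.9, -0.1, 85.4]
contact_force: [0.3, -0.5, 1.0]
grip_width: 0.703
grasp_force: 0.0
time: 27.95
ee_pos: [0.4482, -0.302, 0.1732]
eef_rot: [179.9, 0.1, 85.4]
contact_force: [0.6, -0.3, -0.6]
grip_width: 0.704
grasp_force: 0.0
(np.int64(414), np.int64(154), np.int64(430), np.int64(190)) (array([ 0.45230755, -0.30109577, -0.09836318]), np.float64(0.09252290427684784))
```

The pusher stands upright (fit agrees with an upright model at its old spot), and the gripper is clear.

```bash
python3 -c "
from workcell import ticket
print(ticket.close_job())"
```

```text
the job is handed in; nothing more can be done
None
```

The cover is snapped in flush with the rim, the pusher stands upright at its old spot, and the job is handed in at about 28 s; one risk is a gentle probe that pressed the closed fingertips on the pad with about 42 N (the 40 N limit is for the arm and gripper body), before the cover was moved.

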